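# Feed the tray stage by one turn of its hand wheel

## Task

Feed the chip tray on by one row: push the stage's hand wheel clockwise (as seen from above) by its upright handle through exactly one full turn, so that the handle stands at the pointer again, and take the hand away. Push the handle gently from the side with the fingers, without gripping it, and leave the loose things round the stage where they are.

Things in the scene. Friction and masses are not known exactly. Their poses are not given: they have to be found in the camera images.
- stage: feed stage, fixed to the table: steel bed plate (x -95..+95, y -174..+61, 12 mm thick) with a grey gear housing 104 x 104 mm, top 48 mm above the table, under a level steel hand wheel; on its -y side a low carriage with a chip tray (top about 45 mm). Origin on the table under the wheel's axis; z up, x away from the pointer, -y towards the tray. The wheel and its handle are its highest parts.
- wheel_axis (a point): point on the upright axis of the hand wheel, 63 mm above the table, level with the top of the rim. The rim is a steel ring, radius 50 mm to the middle of its 10 mm thick bar, on three spokes; the hub is 28 mm wide, its top 68 mm above the table. Axes as the stage.
- handle_mid (a point): middle of the handle's height, 86 mm above the table: a black round upright grip, 15 to 18 mm in diameter, on the rim at the end of one spoke, 50 mm from the wheel's axis, reaching from 66 to 106 mm above the table. It goes round with the wheel and turns freely on its own upright pin.
- crank_handle: the same handle (a grip turning on its pin, so its x and y axes mean nothing); origin at its foot, 58 mm above the table, in the middle of the rim's bar. The only thing standing up from the rim.
- pointer_tip (a point): tip of the dark fixed index pointer just outside the rim, 63 mm from the wheel's axis, 61 mm above the table. The handle stands beside it (within 3 degrees) at the start and shall stand beside it again.
- feed_wheel (a joint): angle of the hand wheel, rad: 0 with the handle at the pointer, growing clockwise as seen from above; within 0.05 of 0 at the start, 6.283 after one turn. Takes about 2 to 3 N at the handle; stays where it is left, with no detent or stop at one turn (it can go on to 9.4, back to -0.5). One turn moves the tray carriage 10 mm.
- loupe: bystander, to be left alone: black round loupe, 38 mm across, 32 mm high; origin at its underside, on the table.
- weight_1: bystander, to be left alone: larger brass gram weight, 22 mm across, 32 mm high; origin at its underside, on the table.
- weight_2: bystander, to be left alone: smaller brass gram weight, 16 mm across, 26 mm high; origin at its underside, on the table.
- tip_tube: bystander, to be left alone: clear tube with a red cap lying down, 62x14x14 mm, along its x; origin at its underside, on the table.
- marker: bystander, to be left alone: black and white marker pen lying down, 132x15x15 mm, along its x; origin at its underside, on the table.
- dust_cap_1: bystander, to be left alone: black round cap, 36 mm across, 12 mm high; origin at its underside, on the table.
- hex_key: bystander, to be left alone: black hex key lying flat, 78x30x8 mm; origin at its underside, on the table.

How it is judged:
By the outcome, as a careful person would: the job done as asked, in the order asked, and still so for the second after the job is handed in, with the robot touching nothing.
It also fails if it takes over 48 s, if anything falls off the work surface, if the arm or the gripper's body presses on something with over 40 N, if the wrist force passes 120 N, or if a joint passes its speed limit or range.

## Robot

A 6-joint arm with a two-finger parallel gripper is mounted at the origin on a cart in front of the work surface, level with it; the furniture and walls round the work are solid. World frame = base frame: x ahead of the robot, y to its left, z up, the work surface at z = 0. Lengths are in m, angles in rad, forces in N, time in s.
With the tool pointing down it reaches from about 0.25 to 0.725 m from the base axis. Payload 9.7 kg.
Tool frame: the origin (TCP) lies on the centre line of the jaws, within the pads' length; the fingertips stand 11 mm ahead of it and the grasp point (between the pads) lies 8 mm behind it (robot.tcp_to_tips is the distance from the TCP to the fingertips, in m); z points along the fingers, x is the direction in which the jaws open and shut, and the axes are right-handed (so a half turn about z gives the same grasp; the last joint's range is limited). The gripper opens to 85 mm and grips with 20 to 120 N. Pads are 22 mm wide; open, the fingers measure 114 mm over their backs; the gripper's body (76 mm by 85 mm) begins 54 mm behind the grasp point. The pads swing forward as they close: fully open they stand 13 mm farther back than shut.
Start: joints at [1.108, 0.087, 0.176, 1.66, 0, 1.571], TCP at [0.246, 0.492, 0.242] pointing down, gripper open.
Joint ranges: [-3.13, 3.13], [-0.85, 1.81], [-1.15, 1.24], [-2.2, 2.28], [-1.44, 1.52], [-3.14, 3.14]. Speed limits (rad/s): [2.22, 2.22, 2.57, 3.14, 3.14, 3.14].

## Interface

Orientations are given as a unit quaternion [x, y, z, w].
In Python, from cell import robot gives the robot as it stands.
- The arm moves only by the tool play_rows, never from a script. Its argument "steps" is a list of rows, each a list of 2 entries, a list of its own where there are three numbers: the shift along the tool's x, y, z each as a share of 20 cm, from -1 to 1, then the turn about the tool's z as a share of 30 degrees, from -1 to 1. A call has 1 to 12 rows; each row shifts and turns the pose as measured when the row begins, along the tool's axes as they then stand; what a row does not reach is not made up. A row lasts 1/8 s, in which the tool goes at most 62.5 mm and 10.7 degrees, less where a joint would pass 70% of its speed; a pose out of reach is approached as far as the arm can. A call with a number of a shift or a turn outside -1 to 1 is refused whole. A call with a gripper value outside its range is refused whole. "grip" is the opening, from -1 (shut) to 1 (fully open), set as the call begins (left out, the last holds). The fingers move at their own pace and stop on an object; "squeeze" is the grip in N (left out, the last holds). Time passes only in rows, so rows that do not move let the fingers close. It gives the time, the measured TCP pose, the force and the opening at its end, in the units of the state.
- robot.sense(): the state, without advancing time (a new reading comes with each control period).
- robot.read_camera(name): name is "scene" or "side" or "wrist"; returns a dict with "pixels" (384x512x3 uint8, red, green, blue), "z_map" (384x512 float32, m along the optical axis (not along the pixel's ray), 0 where there is no reading), "camera_matrix" (3x3 intrinsics, pixels), "pose" (4x4, takes a point from camera to world coordinates). Camera axes: x right, y down, z forward; pixel columns grow to the right and rows downward; lengths in m; the calibration is good to about 2 mm. The wrist camera is an equidistant fisheye: a pixel r from the principal point sees the ray r / f radians off the axis. A picture is of the moment at which its call begins.
- robot.sign_off(): hands the job in, once; it reports no verdict.
The state is a dict: "time_s": time; "joint_pos": joint angles; "qvel": joint speeds; "effort": joint torques, N m; "tcp_pos": TCP position; "tcp_rot": TCP orientation; "ft_force": force on the tool from outside, world axes, zero at the start; "ft_torque": the same for the moment, N m; "gripper_width": opening from 0.0 (shut) to 1.0 (fully open).
Only numpy, scipy, OpenCV 4.12 (cv2) and the standard library are available. Lean on these libraries where they do the work, as an engineer would, in place of code of your own. Each camera call takes 0.05 s, during which the arm holds its last target. There are 200 camera calls.

## Working session

There is one attempt and no reset: what is moved stays moved. The work goes in short steps, Python scripts to look and compute and a tool call to move; the robot and the scene stay as the last step left them, time stands still between calls to the robot, and variables do not carry over. Pictures are saved under pics/ and viewed, on a budget of 10 in all, crops included, one or two more only if the job needs it, and the job is handed in when it is done.

Besides the shell and the picture viewer there is one more tool, called after "Call:" as name(argument=value, ...) on one line, values as JSON. play_rows: Moves the arm, as the interface text tells. Shift numbers are shares of 20 cm and turn numbers shares of 30 degrees, none past 1 either way. Its arguments: {"type":"object","properties":{"steps":{"type":"array"},"grip":{"type":"number"},"squeeze":{"type":"number"}},"required":["steps"]}

```bash
mkdir -p pics; ls; cat > h.py <<'E'
import numpy as np,cv2
from cell import robot
def cam(n):
    c=robot.read_camera(n); return c
def save(c,f): cv2.imwrite('pics/'+f,cv2.cvtColor(c['pixels'],cv2.COLOR_RGB2BGR))
def world(c,u,v,z=None):
    K=c['camera_matrix'];P=c['pose']
    d=np.array([(u-K[0,2])/K[0,0],(v-K[1,2])/K[1,1],1.])
    if z is None: return P[:3,:3]@(d*c['z_map'][int(v),int(u)])+P[:3,3]
    r=P[:3,:3]@d; return P[:3,3]+r*(z-P[2,3])/r[2]
E
python3 - <<'E'
from h import *
a=cam('scene');b=cam('side')
save(a,'a.png');save(b,'b.png')
np.savez('a.npz',**a);np.savez('b.npz',**b)
print(robot.sense());print(a['pose'],b['pose'],a['camera_matrix'])
E
```

```text
pics
{'time_s': 0.1, 'joint_pos': array([1.10800476e+00, 8.74139350e-02, 1.75198905e-01, 1.65980190e+00,
       2.80684968e-05, 1.57081606e+00]), 'qvel': array([-0.00254329,  0.00037163,  0.0009215 ,  0.00057062,  0.00191409,
        0.00010498]), 'effort': array([ 1.33412232e-03, -5.21563017e+01,  4.65652978e+01,  1.59848796e-02,
        7.74408045e-05,  1.10322938e-05]), 'tcp_pos': array([0.24545126, 0.49197213, 0.24164166]), 'tcp_rot': array([ 8.50430744e-01,  5.26086664e-01, -5.26394484e-04,  3.09145601e-04]), 'ft_force': array([-0.16679095, -0.1918962 , -0.18493697]), 'ft_torque': array([-0.01334731, -0.0255104 ,  0.00956191]), 'gripper_width': 1.0039637896629818}
[[ 0.64984893 -0.3733733   0.66203379 -0.05329224]
 [-0.76006146 -0.32119763  0.56492359 -0.49329537]
 [ 0.0017163  -0.87030136 -0.49251659  0.52803983]
 [ 0.          0.          0.          1.        ]] [[ 0.87724324 -0.26467678  0.40048783  0.22771126]
 [-0.47977955 -0.4556056   0.74982339 -0.61292081]
 [-0.01599634 -0.84992337 -0.52666344  0.54864209]
 [ 0.          0.          0.          1.        ]] [[474.28037056   0.         254.35750201]
 [  0.         474.28037056 188.61267901]
 [  0.           0.           1.        ]]
```

View pics/a.png

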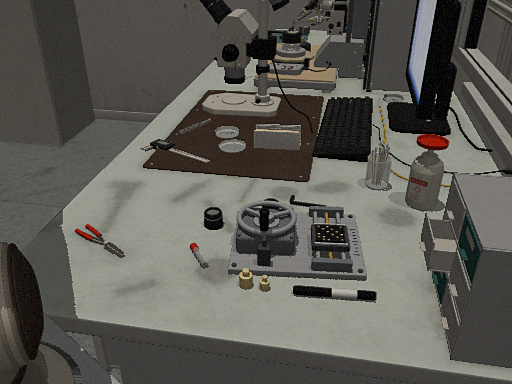

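View pics/b.png

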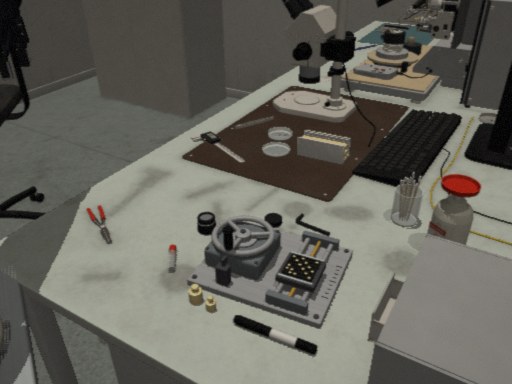

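Scene view: the wheel is at about (267,220), the handle at (264,215) and the pointer post at (264,250). In the side view the wheel is at (245,240), the handle at (228,237) and the post at (222,270). Next I'll measure with depth.

```bash
python3 - <<'E'
from h import *
from scipy.optimize import least_squares
for n,box in(('a',(225,190,375,285)),('b',(185,205,360,325))):
    c=dict(np.load(n+'.npz'));u,v=np.meshgrid(np.arange(512),np.arange(384))
    K=c['camera_matrix'];z=c['z_map']
    X=np.stack([(u-K[0,2])/K[0,0]*z,(v-K[1,2])/K[1,1]*z,z],-1)@c['pose'][:3,:3].T+c['pose'][:3,3]
    m=(u>box[0])&(u<box[2])&(v>box[1])&(v<box[3])&(z>0)
    h=X[m&(X[...,2]>.075)]
    r=X[m&(X[...,2]>.0585)&(X[...,2]<.067)]
    f=lambda p:np.hypot(r[:,0]-p[0],r[:,1]-p[1])-.05
    s=least_squares(f,r[:,:2].mean(0),loss='soft_l1',f_scale=.003)
    print(n,'handle',len(h),h.mean(0),h.min(0),h.max(0),'axis',s.x,len(r),np.median(abs(f(s.x))))
    hc=np.median(h[:,:2],0);d=hc-s.x;print('r,ang',np.hypot(*d),np.degrees(np.arctan2(d[1],d[0])))
    # bed plate orientation
    p=X[m&(abs(X[...,2]-.012)<.004)][:,:2].astype(np.float32)
    print('plate',cv2.minAreaRect(p))
    im=cv2.cvtColor(c['pixels'],cv2.COLOR_RGB2BGR)[box[1]-10:box[3]+10,box[0]-40:box[2]+10]
    cv2.imwrite(f'pics/{n}c.png',cv2.resize(im,None,fx=3.5,fy=3.5,interpolation=2))
a=cv2.imread('pics/ac.png');print(a.shape)
E
```

```text
a handle 172 [ 0.46812397 -0.06984691  0.09366831] [ 0.46257771 -0.07603516  0.07520122] [ 0.47882243 -0.05913022  0.10686507] axis [ 0.50956399 -0.0403372 ] 761 0.0024071109586741232
r,ang 0.052291244358895504 -144.3184187955624
plate ((0.5601177215576172, -0.07385997474193573), (0.30215340852737427, 0.23507289588451385), 36.07062530517578)
b handle 201 [ 0.46782952 -0.07343961  0.09419436] [ 0.46091348 -0.07856776  0.07509871] [ 0.47725691 -0.06111961  0.10903849] axis [ 0.50872723 -0.04339919] 1077 0.0027079967958823295
r,ang 0.0518404356116861 -142.99893143515737
plate ((0.5495577454566956, -0.07834237813949585), (0.29401695728302, 0.289935827255249), 60.67475891113281)
(402, 700, 3)
```

View pics/bc.png

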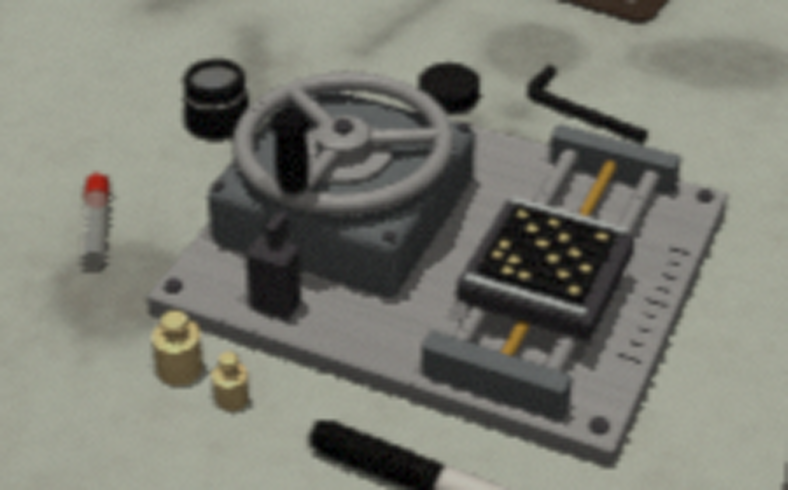

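Axis is about (0.509, -0.042) and the handle about (0.4685, -0.0714), 50 mm out at -144°. The plate yaw of 36° agrees with that. The plan is shut fingers, tool yaw near 0, coming down tangentially behind the handle on the tray side, then going round in a circle.

```bash
cat >> h.py <<'E'
from scipy.spatial.transform import Rotation as R
def rows(path,yaws=None,gain=1.):
    """waypoints (world) -> rows in tool axes; yaws = deg turn about tool z per row"""
    s=robot.sense();p=s['tcp_pos'];r=R.from_quat(s['tcp_rot']);out=[]
    for i,q in enumerate(path):
        d=r.inv().apply(np.array(q)-p)*gain/.2; t=0 if yaws is None else yaws[i]
        out.append([[round(float(x),3) for x in d],round(t/30,2)]); p=np.array(q); r=r*R.from_euler('z',t,degrees=True)
    print(str(out).replace(' ',''))
def st():
    s=robot.sense();x=R.from_quat(s['tcp_rot']).as_matrix()
    print('t',round(s['time_s'],2),'p',s['tcp_pos'].round(4),'yaw',np.degrees(np.arctan2(x[1,0],x[0,0])).round(1),'zax',x[:,2].round(3),'F',s['ft_force'].round(1),'w',round(s['gripper_width'],2),'j6',s['joint_pos'].round(2)[5]);return s
E
python3 - <<'E'
from h import *
s=st();g=np.array([.487,-.098,.2]);p=s['tcp_pos']
rows([p+(g-p)*k/12 for k in range(1,13)],[5.3]*12)
E
```

```text
t 0.1 p [0.2455 0.492  0.2416] yaw 63.5 zax [-0.001 -0.001 -1.   ] F [-0.2 -0.2 -0.2] w 1.0 j6 1.57
[[[-0.175,0.2,0.018],0.18],[[-0.156,0.215,0.018],0.18],[[-0.135,0.229,0.018],0.18],[[-0.114,0.24,0.018],0.18],[[-0.091,0.25,0.018],0.18],[[-0.067,0.257,0.018],0.18],[[-0.043,0.262,0.018],0.18],[[-0.019,0.265,0.018],0.18],[[0.005,0.266,0.018],0.18],[[0.03,0.264,0.018],0.18],[[0.054,0.26,0.018],0.18],[[0.078,0.254,0.018],0.18]]
```

Call:
play_rows(steps=[[[-0.175,0.2,0.018],0.18],[[-0.155,0.215,0.018],0.18],[[-0.135,0.23,0.018],0.18],[[-0.115,0.24,0.018],0.18],[[-0.09,0.25,0.018],0.18],[[-0.067,0.257,0.018],0.18],[[-0.043,0.262,0.018],0.18],[[-0.02,0.265,0.018],0.18],[[0.005,0.265,0.018],0.18],[[0.03,0.264,0.018],0.18],[[0.054,0.26,0.018],0.18],[[0.078,0.254,0.018],0.18]], grip=-1)

```text
time_s: 1.6
tcp_pos: [0.4766, -0.1203, 0.1945]
tcp_rot: [1.0, -0.027, -0.001, 0.002]
ft_force: [0.3, 0.7, 0.1]
gripper_width: -0.002
```

```bash
python3 - <<'E'
from h import *
s=st();g=np.array([.488,-.100,.15]);p=s['tcp_pos']
n=int(np.ceil(np.linalg.norm(g-p)/.045));x=R.from_quat(s['tcp_rot']).as_matrix();y=np.degrees(np.arctan2(x[1,0],x[0,0]))
rows([p+(g-p)*k/n for k in range(1,n+1)],[y/n]*n)
E
```

```text
t 1.6 p [ 0.4766 -0.1203  0.1945] yaw -3.1 zax [-0.002 -0.004 -1.   ] F [0.3 0.7 0.1] w -0.0 j6 1.38
[[[0.026,-0.053,0.111],np.float64(-0.05)],[[0.027,-0.052,0.111],np.float64(-0.05)]]
```

Call:
play_rows(steps=[[[0.026,-0.053,0.11],-0.05],[[0.027,-0.052,0.11],-0.05],[[0,0,0],0]])

```text
time_s: 1.98
tcp_pos: [0.4881, -0.1041, 0.1474]
tcp_rot: [1.0, -0.004, -0.003, 0.002]
ft_force: [-0.1, 0.8, 0.3]
gripper_width: 0.004
```

```bash
python3 - <<'E'
from h import *
s=st();c=cam('wrist');np.savez('w.npz',**c)
K=c['camera_matrix'];print(K,c['pose'].round(3))
im=cv2.cvtColor(c['pixels'],cv2.COLOR_RGB2BGR)
def proj(X):
    q=c['pose'][:3,:3].T@(np.array(X)-c['pose'][:3,3]);th=np.arctan2(np.hypot(q[0],q[1]),q[2]);ph=np.arctan2(q[1],q[0])
    return int(K[0,2]+K[0,0]*th*np.cos(ph)),int(K[1,2]+K[1,1]*th*np.sin(ph))
A=np.array([.509,-.042])
for k in range(72):
    t=k*np.pi/36;cv2.circle(im,proj([*(A+.05*np.array([np.cos(t),np.sin(t)])),.063]),0,(0,255,0),-1)
h=A+.05*np.array([np.cos(np.radians(-144)),np.sin(np.radians(-144))])
cv2.circle(im,proj([*h,.106]),2,(0,0,255),-1);cv2.circle(im,proj([*A,.068]),2,(255,0,0),-1)
cv2.imwrite('pics/w.png',cv2.resize(im,(800,600),interpolation=2))
E
```

```text
t 1.98 p [ 0.4881 -0.1041  0.1474] yaw -0.5 zax [-0.005 -0.004 -1.   ] F [-0.1  0.8  0.3] w 0.0 j6 1.37
[[297.31863964   0.         255.2862843 ]
 [  0.         297.31863964 192.00079102]
 [  0.           0.           1.        ]] [[ 1.    -0.007 -0.007  0.49 ]
 [-0.009 -0.961 -0.278 -0.033]
 [-0.005  0.278 -0.961  0.28 ]
 [ 0.     0.     0.     1.   ]]
```

View pics/w.png

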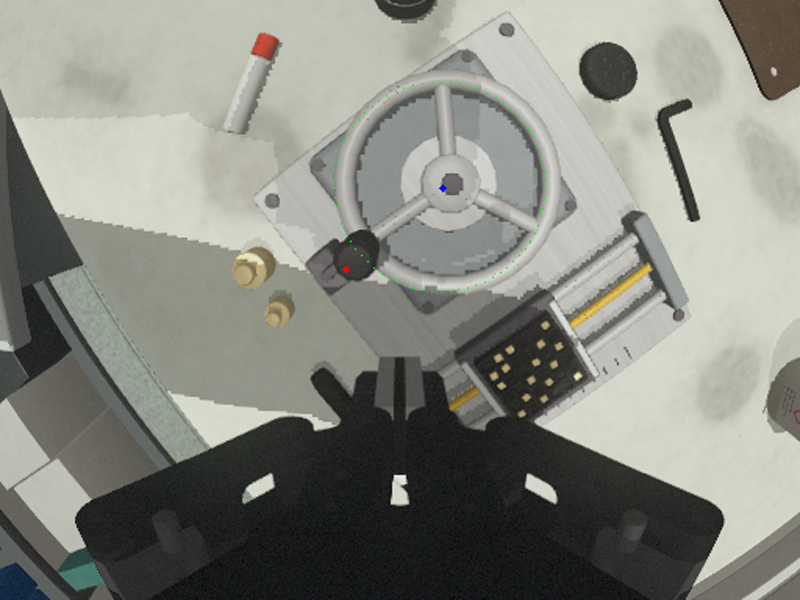

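The wrist view shows the hub at (452,183), the handle top at about (353,260) and the pointer at (325,265). My projected marks sit about 4 mm towards the cameras, so I'll correct the axis from this view.

```bash
cat >> h.py <<'E'
def ray(c,u,v,z):
    K=c['camera_matrix'];x,y=(u-K[0,2])/K[0,0],(v-K[1,2])/K[1,1];t=np.hypot(x,y)
    d=c['pose'][:3,:3]@np.array([np.sin(t)*x/t,np.sin(t)*y/t,np.cos(t)]);P=c['pose'][:3,3];return P+d*(z-P[2])/d[2]
E
python3 - <<'E'
from h import *
c=dict(np.load('w.npz'));k=.64
print('hub',ray(c,452*k,183*k,.068))
g=c['pixels'].astype(int).max(-1)
# rim outer/inner pixels along rows read from the view: left/right mid-bar, top/bottom
for u,v in((346,175),(548,175),(450,82),(455,281)):print(ray(c,u*k,v*k,.062).round(4))
print('handle top',ray(c,353*k,258*k,.106).round(4),'pointer',ray(c,338*k,259*k,.061).round(4))
E
```

```text
hub [ 0.51296079 -0.03971374  0.068     ]
[ 0.4643 -0.0357  0.062 ]
[ 0.5602 -0.0347  0.062 ]
[0.5129 0.0081 0.062 ]
[ 0.5156 -0.087   0.062 ]
handle top [ 0.4713 -0.0669  0.106 ] pointer [ 0.4592 -0.0759  0.061 ]
```

```bash
cat >> h.py <<'E'
A=np.array([.5122,-.0392])
def circ(t,r=.054,z=.088): return np.array([*(A+r*np.array([np.cos(np.radians(t)),np.sin(np.radians(t))])),z])
def prog():
    s=st();d=s['tcp_pos'][:2]-A;t=np.degrees(np.arctan2(d[1],d[0]));print('tool ang',round(t,1),'r',np.hypot(*d).round(4));return t
E
python3 - <<'E'
from h import *
print(robot.tcp_to_tips)
p=st()['tcp_pos'];g=circ(-106)
rows([np.r_[g[:2],.14],np.r_[g[:2],.112],g,g]+[circ(-106-5*k) for k in range(1,6)])
E
```

```text
0.011
t 2.02 p [ 0.4884 -0.1043  0.1486] yaw -0.5 zax [-0.004 -0.004 -1.   ] F [-0.4  0.3 -0.3] w 0.0 j6 1.37
[[[0.044,-0.067,0.043],0.0],[[0.001,-0.001,0.14],0.0],[[0.0,-0.0,0.12],0.0],[[0.0,0.0,0.0],0.0],[[-0.022,-0.007,0.0],0.0],[[-0.022,-0.009,0.0],0.0],[[-0.021,-0.011,0.0],0.0],[[-0.02,-0.013,0.0],0.0],[[-0.019,-0.014,0.0],0.0]]
```

Call:
play_rows(steps=[[[0.044,-0.067,0.043],0],[[0,0,0.14],0],[[0,0,0.12],0],[[0,0,0],0],[[-0.022,-0.007,0],0],[[-0.022,-0.009,0],0],[[-0.021,-0.011,0],0],[[-0.02,-0.013,0],0],[[-0.019,-0.014,0],0]])

```text
time_s: 3.15
tcp_pos: [0.4797, -0.0776, 0.093]
tcp_rot: [1.0, -0.005, 0.003, 0.003]
ft_force: [2.9, -1.6, -1.6]
gripper_width: 0.0
```

```bash
python3 - <<'E'
from h import *
t=prog()
rows([circ(t-5*k) for k in range(1,13)])
c=cam('wrist');save(c,'w2.png')
cv2.imwrite('pics/w2.png',cv2.resize(cv2.imread('pics/w2.png')[60:280,100:420],None,fx=2,fy=2))
E
```

```text
t 3.15 p [ 0.4797 -0.0776  0.093 ] yaw -0.6 zax [ 0.007 -0.007 -1.   ] F [ 2.9 -1.6 -1.6] w 0.0 j6 1.42
tool ang -130.2 r 0.0503
[[[-0.029,-0.002,0.025],0.0],[[-0.016,-0.017,-0.0],0.0],[[-0.014,-0.019,-0.0],0.0],[[-0.013,-0.02,-0.0],0.0],[[-0.011,-0.021,-0.0],0.0],[[-0.009,-0.022,-0.0],0.0],[[-0.007,-0.022,-0.0],0.0],[[-0.005,-0.023,-0.0],0.0],[[-0.003,-0.023,-0.0],0.0],[[-0.001,-0.024,-0.0],0.0],[[0.001,-0.024,-0.0],0.0],[[0.003,-0.023,-0.0],0.0]]
```

View pics/w2.png

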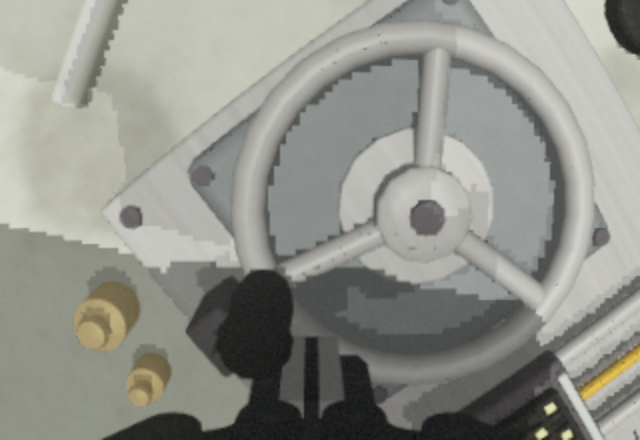

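The finger's left flank touches the handle, with about 3 N of reaction in the expected direction. Carrying on round.

Call:
play_rows(steps=[[[-0.025,-0.005,0.02],0],[[-0.017,-0.016,0.002],0],[[-0.015,-0.019,0.002],0],[[-0.013,-0.02,0.002],0],[[-0.011,-0.021,0.002],0],[[-0.009,-0.022,0.002],0],[[-0.008,-0.022,0.002],0],[[-0.006,-0.023,0.002],0],[[-0.004,-0.023,0.002],0],[[-0.002,-0.024,0.002],0],[[0,-0.024,0.002],0],[[0.002,-0.023,0.002],0]])

```text
time_s: 4.7
tcp_pos: [0.4565, -0.0257, 0.084]
tcp_rot: [1.0, -0.005, 0.003, 0.003]
ft_force: [-0.4, -2.5, 3.2]
gripper_width: -0.001
```

```bash
python3 - <<'E'
from h import *
t=prog()
rows([circ(t-5*k) for k in range(1,13)])
c=cam('wrist');save(c,'w3.png')
cv2.imwrite('pics/w3.png',cv2.resize(cv2.imread('pics/w3.png')[60:280,100:420],None,fx=2,fy=2))
E
```

```text
t 4.7 p [ 0.4565 -0.0257  0.084 ] yaw -0.6 zax [ 0.006 -0.007 -1.   ] F [-0.4 -2.5  3.2] w -0.0 j6 1.53
tool ang 166.3 r 0.0573
[[[0.022,-0.019,-0.02],0.0],[[0.008,-0.022,-0.0],0.0],[[0.01,-0.021,-0.0],0.0],[[0.012,-0.02,-0.0],0.0],[[0.014,-0.019,-0.0],0.0],[[0.015,-0.018,-0.0],0.0],[[0.017,-0.016,-0.0],0.0],[[0.018,-0.015,0.0],0.0],[[0.019,-0.013,0.0],0.0],[[0.021,-0.012,0.0],0.0],[[0.021,-0.01,0.0],0.0],[[0.022,-0.008,0.0],0.0]]
```

View pics/w3.png

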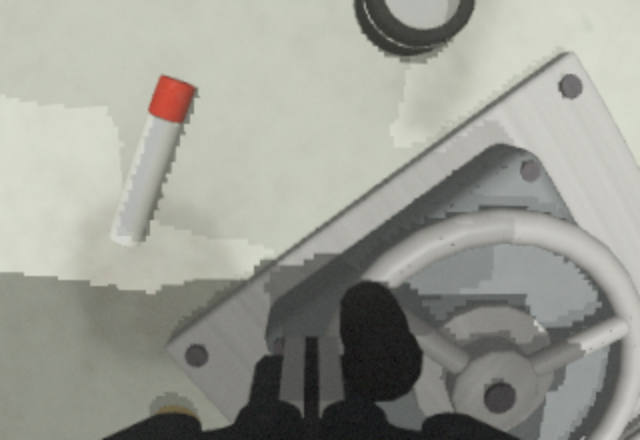

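The handle is now beside the pads, on their inner (+x) side, because the tool drifted outward to r = 57 mm. I'll measure its angle from the spokes, then re-seat behind it.

```bash
python3 - <<'E'
from h import *
c=cam('wrist');np.savez('w3.npz',**c)
f=lambda u,v,z:ray(c,100+u/2,60+v/2,z)
h=f(498,398,.068);print('hub',h)
for u,v in((415,318),(622,330)):
    q=f(u,v,.063);print(q.round(4),np.degrees(np.arctan2(*(q-h)[[1,0]])))
for u,v in((375,300),(390,385)):
    print(f(u,v,.106).round(4),f(u,v,.07).round(4))
st()
E
```

```text
hub [ 0.51233348 -0.03925619  0.068     ]
[ 0.4866 -0.0151  0.063 ] 136.7112877566843
[ 0.5538 -0.0214  0.063 ] 23.30076679688645
[0.4701 0.006  0.106 ] [ 0.4744 -0.007   0.07  ]
[ 0.4738 -0.013   0.106 ] [ 0.4793 -0.0323  0.07  ]
t 4.8 p [ 0.4566 -0.0254  0.0839] yaw -0.5 zax [ 0.006 -0.006 -1.   ] F [-1.1 -1.1  0.7] w 0.0 j6 1.53
```

Handle is at about 142°, so it has gone roughly 73°. It lies 23 mm from the tool in direction 46°, against a tangent of 52°, so the contact is squarely behind it. The picture's perspective had misled me, and I'll continue.

```bash
cat >> h.py <<'E'
def go(n,step,rt=.054,zt=.087):
    t=prog();s=robot.sense()['tcp_pos'];r0=np.hypot(*(s[:2]-A));m=min(n,5)
    rows([circ(t-step*k,r0+(rt-r0)*min(1,k/m),s[2]+(zt-s[2])*min(1,k/m)) for k in range(1,n+1)])
E
python3 -c "
from h import *
go(12,5)"
```

```text
t 4.8 p [ 0.4566 -0.0254  0.0839] yaw -0.5 zax [ 0.006 -0.006 -1.   ] F [-1.1 -1.1  0.7] w 0.0 j6 1.53
tool ang 166.1 r 0.0573
[[[0.01,-0.023,-0.003],0.0],[[0.012,-0.022,-0.003],0.0],[[0.014,-0.02,-0.003],0.0],[[0.015,-0.019,-0.003],0.0],[[0.017,-0.017,-0.003],0.0],[[0.015,-0.018,-0.0],0.0],[[0.017,-0.016,0.0],0.0],[[0.018,-0.015,0.0],0.0],[[0.02,-0.013,0.0],0.0],[[0.021,-0.011,0.0],0.0],[[0.021,-0.01,0.0],0.0],[[0.022,-0.008,0.0],0.0]]
```

Call:
play_rows(steps=[[[0.01,-0.023,-0.003],0],[[0.012,-0.022,-0.003],0],[[0.014,-0.02,-0.003],0],[[0.015,-0.019,-0.003],0],[[0.017,-0.017,-0.003],0],[[0.015,-0.018,0],0],[[0.017,-0.016,0],0],[[0.018,-0.015,0],0],[[0.02,-0.013,0],0],[[0.021,-0.011,0],0],[[0.021,-0.01,0],0],[[0.022,-0.008,0],0]])

```text
time_s: 6.3
tcp_pos: [0.4987, 0.0158, 0.0857]
tcp_rot: [1.0, -0.004, 0.001, 0.002]
ft_force: [-3.1, -0.1, -0.3]
gripper_width: 0.0
```

```bash
python3 -c "
from h import *
go(12,5)"
```

```text
t 6.3 p [0.4987 0.0158 0.0857] yaw -0.5 zax [ 0.002 -0.005 -1.   ] F [-3.1 -0.1 -0.3] w 0.0 j6 1.61
tool ang 103.8 r 0.0566
[[[0.025,-0.002,-0.001],0.0],[[0.024,-0.0,-0.001],0.0],[[0.024,0.002,-0.001],0.0],[[0.024,0.004,-0.001],0.0],[[0.023,0.006,-0.001],0.0],[[0.023,0.005,0.0],0.0],[[0.022,0.007,0.0],0.0],[[0.022,0.009,0.0],0.0],[[0.021,0.011,0.0],0.0],[[0.02,0.013,0.0],0.0],[[0.019,0.015,0.0],0.0],[[0.017,0.016,0.0],0.0]]
```

Call:
play_rows(steps=[[[0.025,-0.002,-0.001],0],[[0.024,0,-0.001],0],[[0.024,0.002,-0.001],0],[[0.024,0.004,-0.001],0],[[0.023,0.006,-0.001],0],[[0.023,0.006,0],0],[[0.022,0.008,0],0],[[0.022,0.01,0],0],[[0.021,0.012,0],0],[[0.02,0.014,0],0],[[0.019,0.016,0],0],[[0.017,0.017,0],0]])

```text
time_s: 7.8
tcp_pos: [0.5558, -0.0037, 0.0869]
tcp_rot: [1.0, -0.004, 0.002, 0.002]
ft_force: [-0.7, 2.3, -1.6]
gripper_width: -0.002
```

```bash
python3 -c "
from h import *
go(12,5)"
```

```text
t 7.8 p [ 0.5558 -0.0037  0.0869] yaw -0.5 zax [ 0.003 -0.003 -1.   ] F [-0.7  2.3 -1.6] w -0.0 j6 1.57
tool ang 39.1 r 0.0562
[[[0.013,0.021,-0.0],0.0],[[0.011,0.022,-0.0],0.0],[[0.009,0.022,-0.0],0.0],[[0.007,0.023,-0.0],0.0],[[0.005,0.023,-0.0],0.0],[[0.005,0.023,0.0],0.0],[[0.003,0.023,0.0],0.0],[[0.001,0.024,0.0],0.0],[[-0.001,0.024,0.0],0.0],[[-0.003,0.023,0.0],0.0],[[-0.005,0.023,0.0],0.0],[[-0.007,0.022,0.0],0.0]]
```

Call:
play_rows(steps=[[[0.013,0.021,0],0],[[0.011,0.022,0],0],[[0.009,0.022,0],0],[[0.007,0.023,0],0],[[0.005,0.023,0],0],[[0.004,0.023,0],0],[[0.002,0.023,0],0],[[0,0.024,0],0],[[-0.002,0.024,0],0],[[-0.004,0.023,0],0],[[-0.006,0.023,0],0],[[-0.008,0.022,0],0]])

```text
time_s: 9.3
tcp_pos: [0.5627, -0.0624, 0.0876]
tcp_rot: [1.0, -0.004, 0.003, 0.002]
ft_force: [0.5, 3.3, -0.6]
gripper_width: 0.0
```

```bash
python3 -c "
from h import *
go(12,5)
c=cam('wrist');save(c,'w4.png')
cv2.imwrite('pics/w4.png',cv2.resize(cv2.imread('pics/w4.png')[60:280,100:420],None,fx=2,fy=2))
np.savez('w4.npz',**c)"
```

```text
t 9.3 p [ 0.5627 -0.0624  0.0876] yaw -0.5 zax [ 0.005 -0.003 -1.   ] F [ 0.5  3.3 -0.6] w 0.0 j6 1.47
tool ang -24.7 r 0.0555
[[[-0.012,0.021,0.001],0.0],[[-0.014,0.02,0.001],0.0],[[-0.016,0.018,0.001],0.0],[[-0.017,0.017,0.001],0.0],[[-0.018,0.015,0.001],0.0],[[-0.018,0.015,-0.0],0.0],[[-0.02,0.013,-0.0],0.0],[[-0.021,0.011,-0.0],0.0],[[-0.022,0.009,-0.0],0.0],[[-0.022,0.007,-0.0],0.0],[[-0.023,0.005,-0.0],0.0],[[-0.023,0.003,-0.0],0.0]]
```

View pics/w4.png

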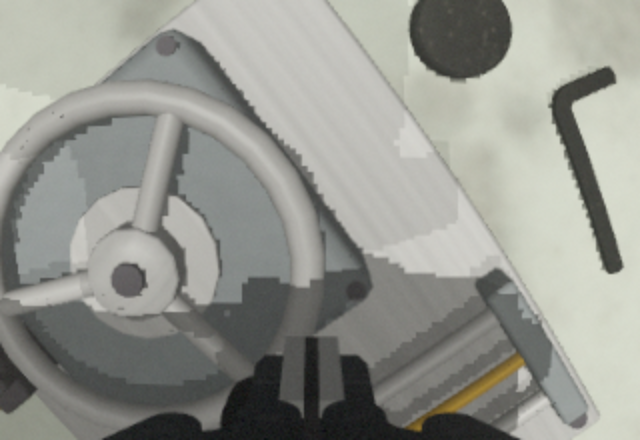

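Wrist view: the handle's spoke points lower right at about -45°, hidden by the fingers. The other spokes are at about 75° and 195°. About 100° remain.

Call:
play_rows(steps=[[[-0.012,0.021,0],0],[[-0.014,0.02,0],0],[[-0.016,0.018,0],0],[[-0.017,0.017,0],0],[[-0.018,0.015,0],0],[[-0.019,0.015,0],0],[[-0.02,0.013,0],0],[[-0.021,0.011,0],0],[[-0.022,0.009,0],0],[[-0.022,0.007,0],0],[[-0.023,0.005,0],0],[[-0.023,0.003,0],0]])

```text
time_s: 10.85
tcp_pos: [0.5145, -0.0963, 0.0881]
tcp_rot: [1.0, -0.005, 0.004, 0.003]
ft_force: [2.2, -0.9, -0.7]
gripper_width: 0.001
```

```bash
cat >> h.py <<'E'
def spokes(c,f):
    """wheel angle from spoke brightness: correlate a ring r=24..38 mm at spoke height with 3 spokes; prints peaks"""
    P=c['pose'];K=c['camera_matrix'];a=np.arange(0,360,.5);g=c['pixels'].astype(np.float32).mean(-1);acc=[]
    for r in np.arange(.024,.038,.002):
        X=np.stack([A[0]+r*np.cos(np.radians(a)),A[1]+r*np.sin(np.radians(a)),0*a+.062],1)
        q=(X-P[:3,3])@P[:3,:3];th=np.arctan2(np.hypot(q[:,0],q[:,1]),q[:,2]);ph=np.arctan2(q[:,1],q[:,0])
        acc.append(cv2.remap(g,(K[0,2]+K[0,0]*th*np.cos(ph)).astype(np.float32)[None],(K[1,2]+K[1,1]*th*np.sin(ph)).astype(np.float32)[None],1)[0])
    m=np.median(acc,0);return a,m
E
python3 - <<'E'
from h import *
go(5,5)
c=cam('wrist');np.savez('w5.npz',**c);save(c,'w5.png')
for n in('w.npz','w4.npz','w5.npz'):
    a,m=spokes(dict(np.load(n)),0)
    m=m-cv2.blur(m[None].repeat(3,0),(121,1))[0]   # local contrast
    k=np.convolve(np.r_[m[-20:],m,m[:20]],np.ones(15)/15,'same')[20:-20]
    pk=[(a[i],k[i].round(1)) for i in range(720) if k[i]==k[np.arange(i-60,i+61)%720].max()];print(n,pk)
E
```

```text
t 10.85 p [ 0.5145 -0.0963  0.0881] yaw -0.5 zax [ 0.007 -0.005 -1.   ] F [ 2.2 -0.9 -0.7] w 0.0 j6 1.4
tool ang -87.7 r 0.0571
[[[-0.025,-0.003,0.001],0.0],[[-0.024,-0.005,0.001],0.0],[[-0.023,-0.007,0.001],0.0],[[-0.022,-0.009,0.001],0.0],[[-0.021,-0.011,0.001],0.0]]
w.npz [(np.float64(58.0), np.float64(6.8)), (np.float64(94.0), np.float64(29.7)), (np.float64(131.5), np.float64(0.6)), (np.float64(163.5), np.float64(0.6)), (np.float64(215.5), np.float64(31.2)), (np.float64(297.5), np.float64(1.3)), (np.float64(335.0), np.float64(29.2))]
w4.npz [(np.float64(37.0), np.float64(4.3)), (np.float64(73.0), np.float64(32.9)), (np.float64(119.5), np.float64(6.9)), (np.float64(194.5), np.float64(56.9)), (np.float64(247.5), np.float64(0.9)), (np.float64(311.5), np.float64(21.9)), (np.float64(356.0), np.float64(25.3))]
w5.npz [(np.float64(7.5), np.float64(27.0)), (np.float64(73.5), np.float64(1.3)), (np.float64(127.5), np.float64(32.8)), (np.float64(191.0), np.float64(0.8)), (np.float64(248.5), np.float64(32.7)), (np.float64(284.5), np.float64(2.0))]
```

The spoke fit works well: at the start the handle stood at 214.8°, and it is now at 247.8°, so 33° remain.

Call:
play_rows(steps=[[[-0.025,-0.003,0],0],[[-0.024,-0.005,0],0],[[-0.023,-0.007,0],0],[[-0.022,-0.009,0],0],[[-0.021,-0.011,0],0],[[0,0,0],0]])

```text
time_s: 11.65
tcp_pos: [0.4888, -0.089, 0.088]
tcp_rot: [1.0, -0.005, 0.003, 0.003]
ft_force: [0.8, -1.6, 0.8]
gripper_width: 0.004
```

```bash
cat >> h.py <<'E'
def wheel():
    a,m=spokes(cam('wrist'),0);m=m-cv2.blur(m[None].repeat(3,0),(121,1))[0]
    k=np.convolve(np.r_[m[-20:],m,m[:20]],np.ones(15)/15,'same')[20:-20]
    print([(float(a[i]),float(k[i].round(1))) for i in range(720) if k[i]>12 and k[i]==k[np.arange(i-60,i+61)%720].max()])
E
python3 -c "
from h import *
wheel();go(4,2)"
```

```text
[(101.0, 31.6), (223.0, 46.4), (284.0, 23.9), (342.0, 40.1)]
t 11.7 p [ 0.4889 -0.0891  0.088 ] yaw -0.6 zax [ 0.006 -0.007 -1.   ] F [ 0.4 -1.6  0.2] w 0.0 j6 1.4
tool ang -115.0 r 0.055
[[[-0.008,-0.005,0.001],0.0],[[-0.008,-0.006,0.001],0.0],[[-0.008,-0.006,0.001],0.0],[[-0.007,-0.006,0.001],0.0]]
```

Call:
play_rows(steps=[[[-0.008,-0.005,0],0],[[-0.008,-0.006,0],0],[[-0.008,-0.006,0],0],[[0,0,0],0]])

```text
time_s: 12.2
tcp_pos: [0.4844, -0.0853, 0.088]
tcp_rot: [1.0, -0.005, 0.003, 0.003]
ft_force: [1.4, -1.8, -0.7]
gripper_width: 0.002
```

```bash
python3 -c "
from h import *
wheel();go(2,1)"
```

```text
[(94.5, 28.9), (216.5, 52.1), (291.5, 16.8), (335.5, 25.1)]
t 12.25 p [ 0.4844 -0.0853  0.088 ] yaw -0.6 zax [ 0.007 -0.007 -1.   ] F [ 1.7 -0.3  0.4] w -0.0 j6 1.41
tool ang -121.1 r 0.0539
[[[-0.004,-0.002,0.002],0.0],[[-0.004,-0.002,0.002],0.0]]
```

It reads 215.5° against 214.8° at the start. I'll back off along the tangent and lift, then check it against the pointer.

Call:
play_rows(steps=[[[0.03,0.03,0],0],[[0.05,0.05,0],0],[[0,0.03,-0.15],0],[[0,0,-0.2],0],[[0,0,0],0]])

```text
time_s: 12.88
tcp_pos: [0.5016, -0.1096, 0.1589]
tcp_rot: [1.0, -0.005, 0.002, 0.003]
ft_force: [-0.3, 0.1, -0.9]
gripper_width: -0.003
```

```bash
python3 - <<'E'
from h import *
st();wheel();c=cam('wrist');save(c,'w6.png')
cv2.imwrite('pics/w6.png',cv2.resize(cv2.imread('pics/w6.png')[60:280,100:420],None,fx=2.4,fy=2.4,interpolation=2))
b=cam('side');b0=dict(np.load('b.npz'))
for n,x in(('start',b0),('now',b)):
    g=x['pixels'].max(-1)[222:255,215:245]<45
    print(n,'dark centroid',np.argwhere(g).mean(0)+[222,215],g.sum())
d=np.abs(b['pixels'].astype(int)-b0['pixels']).max(-1)[180:360,150:360]>40
print('changed px',[(float(v),float(u)) for v,u in (np.argwhere(d)+[180,150]).mean(0)[None]],d.sum())
E
```

```text
t 12.88 p [ 0.5016 -0.1096  0.1589] yaw -0.6 zax [ 0.004 -0.005 -1.   ] F [-0.3  0.1 -0.9] w -0.0 j6 1.37
[(94.5, 30.2), (216.0, 32.1), (335.0, 41.5)]
start dark centroid [237.63533835 227.77443609] 266
now dark centroid [236.74561404 228.21052632] 228
changed px [(302.3301303291363, 232.9162800971946)] 9054
```

View pics/w6.png

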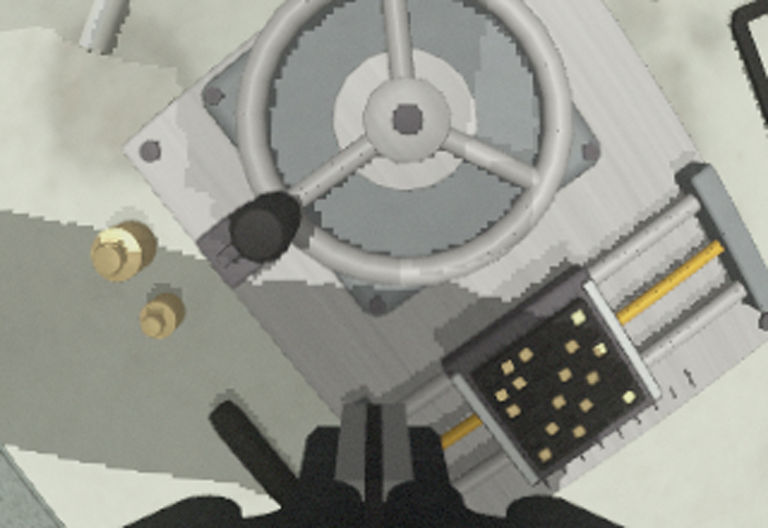

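The handle stands over the pointer at about (265,230), with the weights, tube and pen in place. One cross-check: the stage yaw from the housing bolts at (213,97), (377,303) and (590,152).

```bash
python3 - <<'E'
from h import *
c=cam('wrist')
p=[ray(c,100+u/2.4,60+v/2.4,.048)[:2] for u,v in((213,97),(377,303),(590,152))]
f=lambda d:np.degrees(np.arctan2(d[1],d[0]))
print('pointer dir', f(p[0]-p[1])+90, f(p[2]-p[1])+180, 'ctr',(p[0]+p[2])/2, np.linalg.norm(p[0]-p[1]),np.linalg.norm(p[2]-p[1]))
# plate hole / tray edges
for q in (((585,283),(660,392)),((455,378),(535,480)),((128,148),(300,400))):
    a,b=[ray(c,100+u/2.4,60+v/2.4,.045 if q[0][0]>400 else .012)[:2] for u,v in q];print(f(b-a)+270)
E
```

```text
pointer dir 216.93411261203153 215.84671409729847 ctr [ 0.51153651 -0.03987104] 0.0905346352120348 0.09078796861450554
218.67837984130668
217.23496521157955
211.63020715427348
```

The pointer direction is about 216 ± 1° and the handle is at 215.2°. That is good, so I'll raise the hand further and hand in.

Call:
play_rows(steps=[[[0,0.1,-0.2],0],[[0,0.1,-0.2],0],[[0,0,0],0],[[0,0,0],0]])

```text
time_s: 13.58
tcp_pos: [0.4981, -0.149, 0.2314]
tcp_rot: [1.0, -0.004, -0.005, 0.001]
ft_force: [-0.2, -0.8, 0.2]
gripper_width: 0.001
```

```bash
python3 -c "
from h import *
st();wheel();print(robot.sign_off())"
```

```text
t 13.57 p [ 0.4981 -0.149   0.2314] yaw -0.5 zax [-0.01  -0.001 -1.   ] F [-0.2 -0.8  0.2] w 0.0 j6 1.29
[(94.5, 29.1), (216.5, 31.5), (335.0, 33.8)]
the job is handed in; nothing more can be done
None
```

The hand wheel has been pushed clockwise through one full turn with the shut fingers against the side of the handle. The handle stands at the pointer again, and the hand was backed off and lifted clear before I handed the job in at about 13.6 s.

- **Handle position:** the spokes put the handle at about 215.3°, against 214.8° at the start. The pointer direction from the housing bolts is about 216°, good to about 1°. Rougher straight-edge readings of the same direction scattered between 212° and 219°.
- **Forces:** the readings at the end of each move, including those while pushing, stayed at about 4 N or less.
- **Loose things:** in the last close view the two weights lay where they were. The other loose things were partly or wholly out of that view. I have no usable overall check, because the before-and-after comparison of the side view differed over a large area, probably because the arm was now in it, and I did not look into it further.

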